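# Strip the guide block from a filling machine's shaft

### The job

Slide the square metal block off the open end of its guide shaft and set it down, without dropping it, flat on the floor of the grey parts tray. Leave the round collar where it is on the other shaft.

Things in the scene. Friction and masses are not known exactly. Their poses are not given: they have to be found in the camera images.
- block_center (a point): Centre of the loose square aluminium block, a 40 x 40 x 40 mm cube of about 0.12 kg with a round 24 mm bore right through along its x axis. It hangs loosely on a guide shaft, its bore resting on the shaft's top, so its centre is 6 mm below the shaft's axis, about 104 mm above the bench; it can swing and slide on the shaft. Its x axis points along the shaft to the open end, z is up.
- stand_a_tip (a point): Centre of the open end of the shaft that carries the square block. The shaft is a plain steel rod 12 mm in diameter, level, 110 mm above the bench; x points along the rod out of the open end, y across it, z up. The rod runs 150 mm back from this point to a fixed black post (30 mm along the rod, 44 mm wide, top 128 mm above the bench) on a 75 x 70 x 10 mm foot. A like stand with a like shaft carries the round collar.
- collar_center (a point): Centre of the round aluminium collar, 42 mm outside diameter, 24 mm bore, 30 mm long, that hangs on the other shaft; x points along that shaft to its open end. It stays where it is.
- tray_in (a point): Centre of the inner floor of the fixed open grey parts tray, z up. The floor lies 4 mm above the bench and measures 192 mm (along x) by 172 mm (along y); walls 4 mm thick, rims 30 mm above the bench.

How it is judged (in metres and radians):
On the way:
1. the square block has been drawn clear of the open end of its shaft (x of block_center in the frame of stand_a_tip above 0.021 m), for 0.1 s.
At the end, for the whole second after the job is handed in: The square block rests, released and still, flat on a face on the tray's floor (centre 10 to 27 mm above the floor, within 80 mm in x and 70 mm in y of the floor's centre), and the round collar hangs within 20 mm of where it was (x of block_center in the frame of tray_in between -0.08 and 0.08 m and y of block_center in the frame of tray_in between -0.07 and 0.07 m and z of block_center in the frame of tray_in between 0.01 and 0.027 m and linear speed of block below 0.02 m/s and distance of collar_center from where it was at the start of the episode below 0.02 m); the robot touches nothing.
It fails at once if the block is dropped: it falls freely, out of the fingers, faster than 0.7 m/s (a fall of about 25 mm) (linear speed of block above 0.7 m/s and contact force between the fingers and block below 0.05 N).
It fails at once if the round collar is moved more than 20 mm (distance of collar_center from where it was at the start of the episode above 0.02 m).
It also fails if it takes over 48 s, if anything falls off the work surface, if the arm or the gripper's body presses on something with over 40 N, if the wrist force passes 120 N, or if a joint passes its speed limit or range.

### The arm

A 6-joint arm with a two-finger parallel gripper is mounted at the origin on the work surface. World frame = base frame: x ahead of the robot, y to its left, z up, the work surface at z = 0. Lengths are in mm, angles in rad, forces in N, time in s.
With the tool pointing down it reaches from about 350 to 975 mm from the base axis. Payload 7.1 kg.
Tool frame: the origin (TCP) lies at the very end of the fingers, on their centre line; the grasp point (between the pads) lies ctrl.hold_point_z behind it (ctrl.hold_point_z is the distance from the TCP to the grasp point, in mm); z points along the fingers, y is the line along which they close (so a half turn about z gives the same grasp; the last joint's range is limited). The gripper opens to 88 mm and grips with 3 to 60 N. Pads are 20 mm wide; open, the fingers measure 115 mm over their backs; the gripper's body (75 mm by 178 mm) begins 61 mm behind the grasp point.
Start: joints at [-1.129, 0.423, 1.63, -0, 1.089, -0.019], TCP at [277.93, -559.786, 222.675] pointing down, gripper open.
Joint ranges: [-3, 3], [-0.9, 2.11], [0.09, 2.58], [-1.31, 4.45], [0.11, 2.69], [-2.54, 2.54]. Speed limits (rad/s): [2.39, 2.39, 3.01, 3.14, 3.14, 3.14].

### API

Orientations are given as a rotation vector (axis times angle).
In Python, from workcell import ctrl gives the robot as it stands. The module is installed in compiled form; this text tells all that it offers.
- The arm moves only by the shell command python3 -m creep 'ROWS'. ROWS is JSON, a list of rows, each an object with "translation": the shift along the tool's x, y, z in mm, a list of three; "angular": the turn, a rotation vector about the tool's x, y, z in rad, a list of three; "jaw": the opening, from 0 (shut) to 1 (fully open). A call has exactly 8 rows; each row is the pose to reach, as a shift and turn from the pose commanded when the call began, along the tool's axes at that moment; what a row does not reach only later rows make up. A row lasts 1/8 s, in which the tool goes at most 62.5 mm and 10.7 degrees, less where a joint would pass 70% of its speed; a pose out of reach is approached as far as the arm can. A call with a gripper value outside its range is refused whole. The fingers move at their own pace and stop on an object; the grip force is fixed at half the most. Time passes only in rows, so rows that repeat a pose let the fingers close, or fill a call up. It gives the time, the measured TCP pose, the force, the opening and the grip force at its end, in the units of the state.
- ctrl.get_obs(): the state, without advancing time (a new reading comes with each control period).
- ctrl.get_image(name): name is "scene" or "top" or "wrist"; returns the picture (384x512x3 uint8, red, green, blue); there is no depth.
- ctrl.camera_info(name): a dict with "camera_matrix" (3x3 intrinsics, pixels), "distortion" ([k1, k2, p1, p2, k3] as OpenCV has them; the pictures are not rectified), "world_from_camera" (4x4, takes a point from camera to world coordinates). Camera axes: x right, y up, looking along -z (the intrinsics and any distortion apply to the point x, -y, -z); pixel columns grow to the right and rows downward; lengths in mm; the calibration is good to about 2 mm. A picture is of the moment at which its call begins: read the wrist's pose just before it. camera_info takes no time and is no camera call; for the wrist camera it gives the pose at the moment of the call.
- ctrl.close_job(): hands the job in; it is judged then, once.
Trained networks look in the newest picture that a camera, given by its name, has taken for a name from the list of things; names that differ only in an ending like _2 or _b are one class to them, and where a whole thing is asked for, a point or a joint stands for the part that bears it (a point fixed in the world has none). Each returns a list of dicts, best first, with "score" (0 to 1); they miss things now and then, are a little off and sometimes report something else, mostly with a low value. They report only what shows in the picture. A call takes as long as a camera call.
- ctrl.look_for(camera, label): "rect" ([left, top, right, bottom] in pixels, round what is visible of it).
The state is a dict: "t": time; "qpos": joint angles; "qvel": joint speeds; "joint_torque": joint torques, N m; "ee_pos": TCP position; "orientation": TCP orientation; "ft_force": force on the tool from outside, world axes, zero at the start; "moment": the same for the moment, N m; "width": finger opening in mm; "grasp_force": force on a finger pad.
Only numpy, scipy, OpenCV 4.12 (cv2) and the standard library are available. Lean on these libraries where they do the work, as an engineer would, in place of code of your own. Each camera call takes 0.05 s, during which the arm holds its last target. There are 200 camera calls.

## Working session

There is one attempt and no reset: what is moved stays moved. The work goes in short steps, Python scripts to look and compute and a shell command to move; the robot and the scene stay as the last step left them, time stands still between calls to the robot, and variables do not carry over. Pictures are saved under pics/ and viewed, at most 10 in all, crops included, and the job is handed in when it is done.

```bash
mkdir -p pics
python3 - <<'E'
from workcell import ctrl
import cv2,numpy as np
o=ctrl.get_obs()
print({k:np.round(v,3).tolist() for k,v in o.items()},ctrl.hold_point_z)
for n in("top","scene"):
    im=ctrl.get_image(n);cv2.imwrite(f"pics/{n}0.png",im[...,::-1])
    i=ctrl.camera_info(n);print(n,np.round(i["camera_matrix"],1).tolist(),np.round(i["distortion"],3),np.round(i["world_from_camera"],3).tolist())
    for l in("block_center","stand_a_tip","collar_center","tray_in"):
        print(l,[(np.round(d["rect"],1).tolist(),round(d["score"],2)) for d in ctrl.look_for(n,l)[:3]])
E
```

```text
{'t': 0.0, 'qpos': [-1.129, 0.424, 1.631, -0.0, 1.089, -0.019], 'qvel': [-0.0, 0.003, -0.001, -0.002, -0.0, -0.001], 'joint_torque': [0.001, -54.462, -27.366, 0.064, 0.023, -0.0], 'ee_pos': [277.693, -559.297, 221.917], 'orientation': [-3.057, -0.717, 0.001], 'ft_force': [0.062, -0.297, 1.009], 'moment': [-0.052, 0.022, 0.033], 'grasp_force': 0.0, 'width': 87.871} 18.700000000000003
top [[402.8, 0.0, 248.8], [0.0, 402.8, 191.7], [0.0, 0.0, 1.0]] [-0.054  0.     0.     0.     0.   ] [[-0.01, 0.982, -0.19, 330.793], [-1.0, -0.015, -0.026, -11.084], [-0.028, 0.19, 0.981, 1008.077], [0.0, 0.0, 0.0, 1.0]]
block_center [([356.4, 175.9, 378.5, 193.8], 0.92)]
stand_a_tip [([341.8, 153.0, 384.5, 248.9], 0.63)]
collar_center [([139.2, 193.1, 158.8, 211.3], 0.55)]
tray_in []
scene [[443.0, 0.0, 250.2], [0.0, 443.0, 187.0], [0.0, 0.0, 1.0]] [-0.088  0.     0.     0.     0.   ] [[-0.0, -0.766, 0.643, 1095.508], [1.0, -0.012, -0.014, -12.607], [0.018, 0.643, 0.766, 754.894], [0.0, 0.0, 0.0, 1.0]]
block_center [([110.9, 157.3, 135.5, 187.1], 0.69)]
stand_a_tip [([116.9, 128.6, 153.6, 201.4], 0.82)]
collar_center [([358.6, 153.5, 385.1, 177.1], 0.55), ([113.7, 128.9, 154.1, 197.9], 0.52)]
tray_in [([193.3, 143.7, 301.5, 235.6], 0.59)]
```

View pics/top0.png

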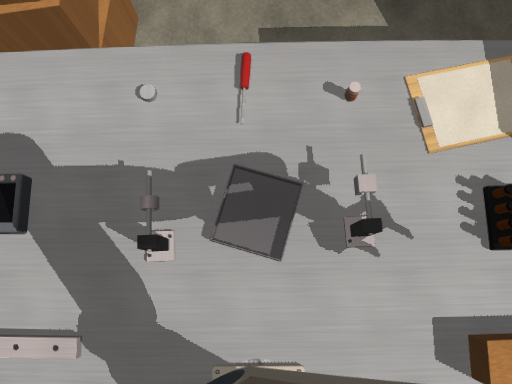

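View pics/scene0.png

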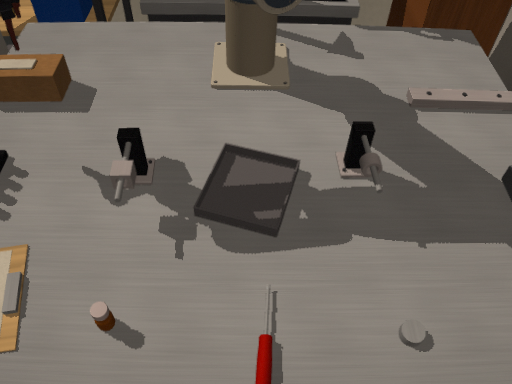

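The top view shows the block at about (367,184) on its shaft, with the open end near (363,155) and the post near (366,227). The collar is at (150,202), and the tray corners are roughly (235,166), (301,182), (281,260) and (212,240). I'll enlarge the stand to read the shaft direction.

```bash
cat > h.py <<'E'
from workcell import ctrl
import cv2,numpy as np
def p2w(n,uv,z,info=None):
    i=info or ctrl.camera_info(n);T=np.array(i["world_from_camera"])
    q=cv2.undistortPoints(np.array(uv,float).reshape(-1,1,2),np.array(i["camera_matrix"]),np.array(i["distortion"])).reshape(-1,2)
    d=np.c_[q[:,0],-q[:,1],-np.ones(len(q))]@T[:3,:3].T
    return T[:3,3]+d*((z-T[2,3])/d[:,2])[:,None]
def w2p(n,P,info=None):
    i=info or ctrl.camera_info(n);T=np.array(i["world_from_camera"])
    c=(np.atleast_2d(P)-T[:3,3])@T[:3,:3];c=c*[1,-1,-1]
    return cv2.projectPoints(c,np.zeros(3),np.zeros(3),np.array(i["camera_matrix"]),np.array(i["distortion"]))[0].reshape(-1,2)
E
python3 - <<'E'
from h import *
print("tip/rodbase",p2w("top",[(363,155),(369,214)],110).round(1).tolist())
print("block top",p2w("top",[(367,184.5)],124).round(1).tolist())
print("scene block/tip",p2w("scene",[(122.5,172),(119,193)],108).round(1).tolist())
t=p2w("top",[(235,166),(301,182),(281,260),(212,240)],30);print("tray",t.round(1).tolist(),t.mean(0))
a=cv2.imread("pics/top0.png")[145:245,330:400];b=cv2.imread("pics/scene0.png")[120:205,95:165]
f=lambda x:cv2.resize(x,(385,550),interpolation=cv2.INTER_CUBIC)
cv2.imwrite("pics/crop.png",np.hstack([cv2.resize(a,None,fx=5.5,fy=5.5,interpolation=2),cv2.resize(b,(385,550),interpolation=2)]))
E
```

```text
tip/rodbase [[587.1, -251.5, 110.0], [450.0, -256.1, 110.0]]
block top [[514.6, -252.2, 124.0]]
scene block/tip [[517.6, -251.8, 108.0], [570.8, -248.5, 108.0]]
tray [[586.8, 48.8, 30.0], [543.1, -114.8, 30.0], [352.8, -60.6, 30.0], [402.6, 105.4, 30.0]] [471.3235706   -5.29459817  30.        ]
```

View pics/crop.png

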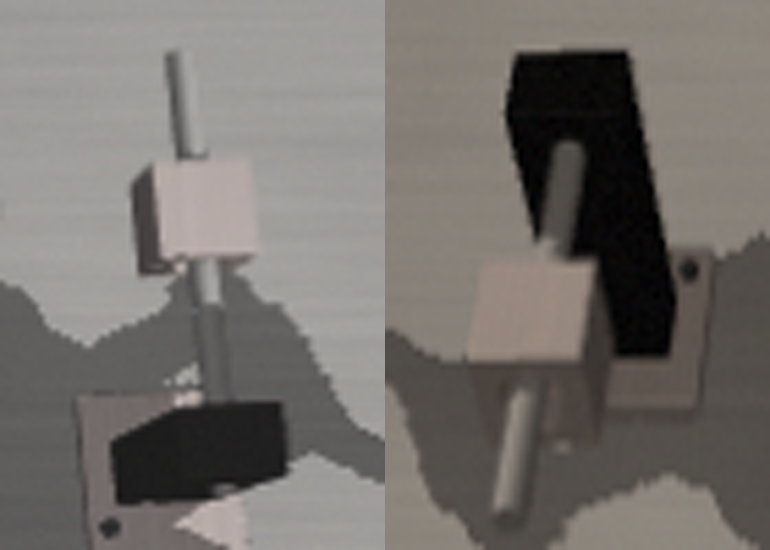

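The crop shows the rod end at top-image pixel (361.8,154.5), the rod meeting the post at (369.1,218), and the block's top face centred at about (367.5,183), slightly turned.

Run:
```python
from h import *
f=lambda L:[(330+x/5.5-.4,145+y/5.5-.4) for x,y in L]
r=p2w("top",f([(175,52),(190,155),(206,262),(215,402)]),112);print(r.round(1).tolist())
print("len",np.linalg.norm(r[0]-r[3]),"yaw",[np.degrees(np.arctan2(*(r[0]-r[k])[1::-1])) for k in(1,2,3)])
b=p2w("top",f([(158,158),(250,158),(258,255),(165,262)]),124);print(b.round(1).tolist(),b.mean(0))
s=lambda L:[(95+x*70/385-.4-70,120+y*85/550-.4) for x,y in L]
g=p2w("scene",s([(507+0,515),(570,145)]),110);print("scene rod",g.round(1).tolist(),np.degrees(np.arctan2(*(g[0]-g[1])[1::-1])))
g=p2w("scene",s([(480,262),(592,262),(585,360),(468,360)]),124);print("scene blk",g.round(1).tolist(),g.mean(0))
print(cv2.Rodrigues(ctrl.get_obs()["orientation"])[0].round(3).tolist(), np.round(ctrl.camera_info("wrist")["world_from_camera"],2).tolist())
```

```text
[[588.9, -247.4, 112.0], [544.5, -250.8, 112.0], [499.3, -254.4, 112.0], [441.4, -254.3, 112.0]]
len 147.5942183647408 yaw [np.float64(4.292786051946087), np.float64(4.445493231731432), np.float64(2.670149646112713)]
[[540.6, -234.4, 124.0], [540.0, -272.0, 124.0], [499.6, -272.5, 124.0], [497.3, -234.5, 124.0]] [ 519.35629786 -253.35192155  124.        ]
scene rod [[587.3, -249.1, 110.0], [435.5, -254.8, 110.0]] 2.1314163067456597
scene blk [[500.8, -272.8, 124.0], [500.3, -232.5, 124.0], [539.9, -228.1, 124.0], [540.5, -268.9, 124.0]] [ 520.39176533 -250.57066325  124.        ]
[[0.896, 0.445, -0.0], [0.445, -0.896, 0.0], [0.0, -0.0, -1.0]] [[0.44, 0.86, 0.25, 346.48], [-0.9, 0.43, 0.12, -526.24], [-0.0, -0.28, 0.96, 384.93], [0.0, 0.0, 0.0, 1.0]]
```

Both cameras agree on these values:
- Rod yaw is about 3° and the tip is at about (588,-248.5).
- The block is at about (519.5,-252,104).
- The tray centre is at about (471,-5), with a yaw of about -16°.

These match the given sizes. Next I move above the block, with tool x along the rod.

```bash
python3 -m creep '[{"translation":[35,-17,0],"angular":[0,0,0.04],"jaw":1},{"translation":[80,-38,0],"angular":[0,0,0.1],"jaw":1},{"translation":[130,-62,0],"angular":[0,0,0.15],"jaw":1},{"translation":[185,-88,0],"angular":[0,0,0.2],"jaw":1},{"translation":[240,-114,0],"angular":[0,0,0.27],"jaw":1},{"translation":[290,-138,0],"angular":[0,0,0.34],"jaw":1},{"translation":[330,-157,0],"angular":[0,0,0.408],"jaw":1},{"translation":[353,-168,0],"angular":[0,0,0.408],"jaw":1}]'
python3 - <<'E'
from h import *
i=ctrl.camera_info("wrist");o=ctrl.get_obs();im=ctrl.get_image("wrist").copy()
print(o["ee_pos"],cv2.Rodrigues(o["orientation"])[0].round(3).tolist(),o["qvel"].round(3))
np.savez("w1.npz",**{k:np.array(i[k]) for k in("camera_matrix","distortion","world_from_camera")})
for l in("block_center","stand_a_tip"):print(l,[(np.round(d["rect"],1).tolist(),round(d["score"],2)) for d in ctrl.look_for("wrist",l)[:2]])
y=np.radians(3);ex=np.array([np.cos(y),np.sin(y),0]);ey=np.array([-np.sin(y),np.cos(y),0]);c=np.array([519.5,-252,124.])
P=[c+a*20*ex+b*20*ey for a,b in((1,1),(1,-1),(-1,-1),(-1,1))]
for p in w2p("wrist",P,i):cv2.circle(im,tuple(int(v) for v in p),2,(255,0,0),-1)
p=w2p("wrist",[[588,-248.5,110]],i)[0];cv2.circle(im,tuple(int(v) for v in p),2,(0,255,0),-1)
cv2.imwrite("pics/w1.png",im[...,::-1])
E
```

```text
t: 1.5
ee_pos: [520.7, -250.4, 222.8]
orientation: [3.14, 0.085, 0.001]
ft_force: [-0.1, 0.0, -0.0]
width: 87.8
grasp_force: 0.0
[ 520.67261023 -250.44760035  222.84316826] [[0.999, 0.054, 0.0], [0.054, -0.999, -0.0], [0.0, 0.0, -1.0]] [ 0.329  0.055 -0.083 -0.006  0.029  0.314]
block_center [([232.8, 159.9, 272.2, 212.0], 0.8)]
stand_a_tip [([229.2, 110.4, 277.7, 286.7], 0.57)]
```

View pics/w1.png

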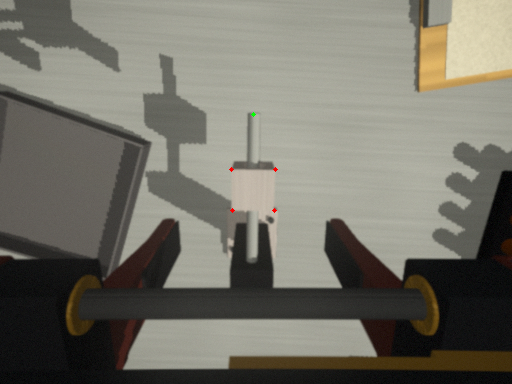

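The wrist view confirms the estimate. The projected block corners, (232,169) to (275,210), and the tip at (253,114) all land on the real ones within about 1–2 px. I'll descend so the pads sit 4 mm above the block's centre, then close.

```bash
python3 -m creep '[{"translation":[0,0,15],"angular":[0,0,0],"jaw":1},{"translation":[0,0,45],"angular":[0,0,0],"jaw":1},{"translation":[0,0,80],"angular":[0,0,0],"jaw":1},{"translation":[0,0,108],"angular":[0,0,0],"jaw":1},{"translation":[0,0,125],"angular":[0,0,0],"jaw":1},{"translation":[0,0,133],"angular":[0,0,0],"jaw":1},{"translation":[0,0,133],"angular":[0,0,0],"jaw":1},{"translation":[0,0,133],"angular":[0,0,0],"jaw":1}]' && python3 -m creep '[{"translation":[0,0,0],"angular":[0,0,0],"jaw":0.7},{"translation":[0,0,0],"angular":[0,0,0],"jaw":0.6},{"translation":[0,0,0],"angular":[0,0,0],"jaw":0.5},{"translation":[0,0,0],"angular":[0,0,0],"jaw":0.4},{"translation":[0,0,0],"angular":[0,0,0],"jaw":0.2},{"translation":[0,0,0],"angular":[0,0,0],"jaw":0},{"translation":[0,0,0],"angular":[0,0,0],"jaw":0},{"translation":[0,0,0],"angular":[0,0,0],"jaw":0}]'
```

```text
t: 2.65
ee_pos: [520.0, -252.7, 90.6]
orientation: [3.14, 0.083, 0.002]
ft_force: [-0.1, 0.2, 0.2]
width: 87.7
grasp_force: 0.0
t: 3.65
ee_pos: [519.3, -252.3, 89.6]
orientation: [-3.14, -0.083, 0.0]
ft_force: [-0.3, -0.9, -0.4]
width: 40.1
grasp_force: 30.0
```

Gripped at 40.1 mm with 30 N. Next I lift 6 mm to centre the bore on the rod and start sliding.

```bash
python3 -m creep '[{"translation":[0,0,-3],"angular":[0,0,0],"jaw":0},{"translation":[0,0,-6],"angular":[0,0,0],"jaw":0},{"translation":[0,0,-6],"angular":[0,0,0],"jaw":0},{"translation":[5,0,-6],"angular":[0,0,0],"jaw":0},{"translation":[13,0,-6],"angular":[0,0,0],"jaw":0},{"translation":[21,0,-6],"angular":[0,0,0],"jaw":0},{"translation":[28,0,-6],"angular":[0,0,0],"jaw":0},{"translation":[30,0,-6],"angular":[0,0,0],"jaw":0}]'
python3 - <<'E'
from h import *
i=ctrl.camera_info("wrist");im=ctrl.get_image("wrist");cv2.imwrite("pics/w2.png",im[80:330,130:380,::-1].repeat(2,0).repeat(2,1))
E
```

```text
t: 4.65
ee_pos: [550.0, -250.7, 95.6]
orientation: [3.14, 0.084, 0.0]
ft_force: [0.6, 0.3, -0.9]
width: 39.6
grasp_force: 30.0
```

View pics/w2.png

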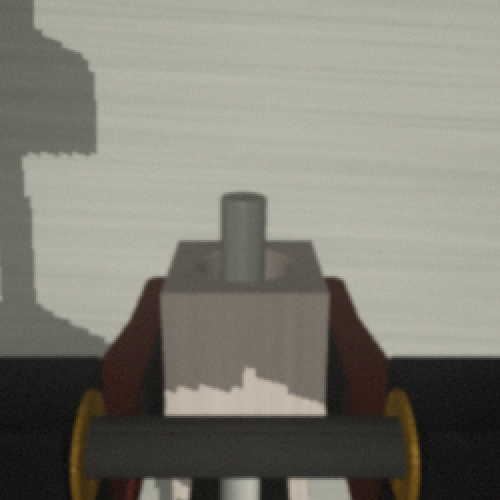

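The crop shows the rod running straight through the middle of the bore, at about column 243 with the block spanning 162–328, and there is no side force. I'll slide the block off the end.

```bash
python3 -m creep '[{"translation":[5,0,0],"angular":[0,0,0],"jaw":0},{"translation":[18,0,0],"angular":[0,0,0],"jaw":0},{"translation":[33,0,0],"angular":[0,0,0],"jaw":0},{"translation":[48,0,0],"angular":[0,0,0],"jaw":0},{"translation":[63,0,0],"angular":[0,0,0],"jaw":0},{"translation":[78,0,0],"angular":[0,0,0],"jaw":0},{"translation":[90,0,0],"angular":[0,0,0],"jaw":0},{"translation":[95,0,0],"angular":[0,0,0],"jaw":0}]'
python3 - <<'E'
from h import *
im=ctrl.get_image("top")
cv2.imwrite("pics/t2.png",cv2.resize(im[110:280,190:420,::-1],None,fx=3,fy=3,interpolation=2))
print([(d["rect"],d["score"]) for d in ctrl.look_for("top","tray_in")[:2]])
E
```

```text
t: 5.7
ee_pos: [645.0, -245.6, 95.6]
orientation: [3.14, 0.083, 0.0]
ft_force: [-0.8, 1.2, -1.3]
width: 39.8
grasp_force: 30.0
[]
```

View pics/t2.png

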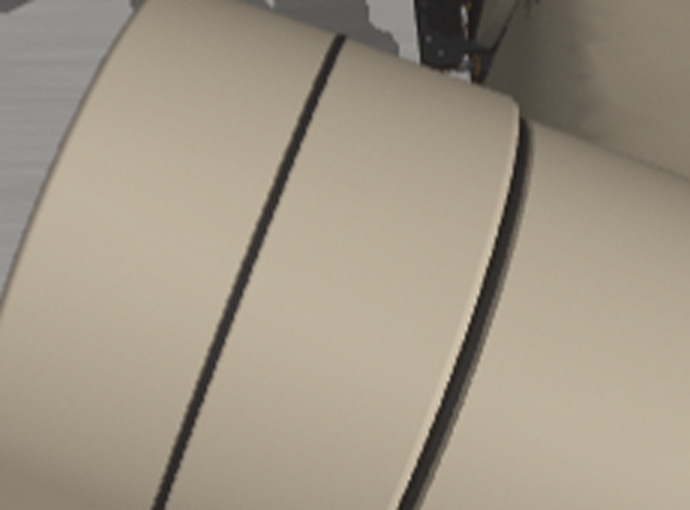

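As the force and pose already suggested, the arm hides the block in this top view. TCP x = 645 against the tip at 588 means the block's rear face is about 37 mm clear. Next I lift and carry it over the tray.

```bash
python3 -m creep '[{"translation":[0,0,-15],"angular":[0,0,0],"jaw":0},{"translation":[0,-5,-40],"angular":[0,0,0],"jaw":0},{"translation":[-14,-22,-55],"angular":[0,0,0],"jaw":0},{"translation":[-36,-56,-60],"angular":[0,0,0],"jaw":0},{"translation":[-62,-96,-60],"angular":[0,0,0],"jaw":0},{"translation":[-88,-136,-60],"angular":[0,0,0],"jaw":0},{"translation":[-112,-174,-60],"angular":[0,0,0],"jaw":0},{"translation":[-136,-211,-60],"angular":[0,0,0],"jaw":0}]' && python3 -m creep '[{"translation":[-15,-24,0],"angular":[0,0,0],"jaw":0},{"translation":[-23,-35,0],"angular":[0,0,0],"jaw":0},{"translation":[-25,-39,0],"angular":[0,0,0],"jaw":0},{"translation":[-25,-39,10],"angular":[0,0,0],"jaw":0},{"translation":[-25,-39,30],"angular":[0,0,0],"jaw":0},{"translation":[-25,-39,50],"angular":[0,0,0],"jaw":0},{"translation":[-25,-39,65],"angular":[0,0,0],"jaw":0},{"translation":[-25,-39,70],"angular":[0,0,0],"jaw":0}]'
python3 - <<'E'
from h import *
o=ctrl.get_obs();print(o["ee_pos"],o["width"])
im=ctrl.get_image("scene")
cv2.imwrite("pics/s3.png",cv2.resize(im[80:270,80:400,::-1],None,fx=2.4,fy=2.4,interpolation=2))
E
```

```text
t: 6.8
ee_pos: [496.4, -41.3, 156.9]
orientation: [3.14, 0.082, 0.002]
ft_force: [1.0, 0.2, -1.0]
width: 40.1
grasp_force: 30.0
t: 7.8
ee_pos: [469.9, -5.0, 84.4]
orientation: [-3.14, -0.082, 0.003]
ft_force: [-0.1, -1.1, -1.2]
width: 40.0
grasp_force: 30.0
[469.93353084  -4.97361619  84.43519734] 39.963243545134056
```

View pics/s3.png

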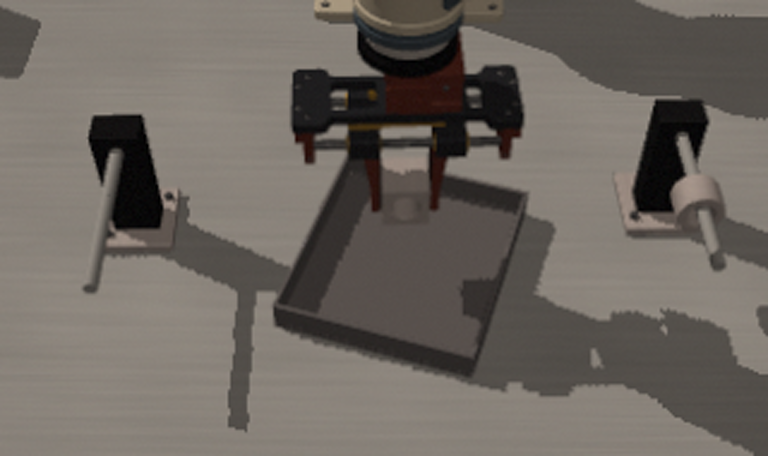

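The picture shows the block held above the tray's interior, at crop position (405,190), with the first shaft empty and the collar in place. I'll lower it to just above the floor.

```bash
python3 -m creep '[{"translation":[0,0,10],"angular":[0,0,0],"jaw":0},{"translation":[0,0,27],"angular":[0,0,0],"jaw":0},{"translation":[0,0,44],"angular":[0,0,0],"jaw":0},{"translation":[0,0,56],"angular":[0,0,0],"jaw":0},{"translation":[0,0,65],"angular":[0,0,0],"jaw":0},{"translation":[0,0,70],"angular":[0,0,0],"jaw":0},{"translation":[0,0,73],"angular":[0,0,0],"jaw":0},{"translation":[0,0,74],"angular":[0,0,0],"jaw":0}]' && python3 -m creep '[{"translation":[0,0,0],"angular":[0,0,0],"jaw":0},{"translation":[0,0,0.5],"angular":[0,0,0],"jaw":0},{"translation":[0,0,0.5],"angular":[0,0,0],"jaw":0},{"translation":[0,0,1],"angular":[0,0,0],"jaw":0},{"translation":[0,0,1],"angular":[0,0,0],"jaw":0},{"translation":[0,0,1.5],"angular":[0,0,0],"jaw":0},{"translation":[0,0,1.5],"angular":[0,0,0],"jaw":0},{"translation":[0,0,1.5],"angular":[0,0,0],"jaw":0}]'
```

```text
t: 8.85
ee_pos: [470.4, -4.6, 11.7]
orientation: [3.14, 0.083, 0.0]
ft_force: [-1.0, -0.7, -1.6]
width: 39.8
grasp_force: 30.0
t: 9.85
ee_pos: [470.3, -4.6, 10.2]
orientation: [-3.14, -0.083, 0.0]
ft_force: [-0.4, -1.1, -1.2]
width: 40.0
grasp_force: 30.0
```

```bash
python3 -m creep '[{"translation":[0,0,0.3],"angular":[0,0,0],"jaw":0},{"translation":[0,0,0.6],"angular":[0,0,0],"jaw":0},{"translation":[0,0,0.9],"angular":[0,0,0],"jaw":0},{"translation":[0,0,1.2],"angular":[0,0,0],"jaw":0},{"translation":[0,0,1.2],"angular":[0,0,0],"jaw":0},{"translation":[0,0,1.2],"angular":[0,0,0],"jaw":0},{"translation":[0,0,1.2],"angular":[0,0,0],"jaw":0},{"translation":[0,0,1.2],"angular":[0,0,0],"jaw":0}]'
```

```text
t: 10.85
ee_pos: [470.3, -4.6, 9.6]
orientation: [-3.14, -0.083, -0.0]
ft_force: [-2.7, -0.2, 10.3]
width: 39.8
grasp_force: 30.0
```

The 10 N upward force shows the block is on the floor. Now I open to about 75 mm, pause, and rise.

```bash
python3 -m creep '[{"translation":[0,0,-0.5],"angular":[0,0,0],"jaw":0},{"translation":[0,0,-0.5],"angular":[0,0,0],"jaw":0.5},{"translation":[0,0,-0.5],"angular":[0,0,0],"jaw":0.6},{"translation":[0,0,-0.5],"angular":[0,0,0],"jaw":0.7},{"translation":[0,0,-0.5],"angular":[0,0,0],"jaw":0.85},{"translation":[0,0,-0.5],"angular":[0,0,0],"jaw":0.85},{"translation":[0,0,-0.5],"angular":[0,0,0],"jaw":0.85},{"translation":[0,0,-0.5],"angular":[0,0,0],"jaw":0.85}]' && python3 -m creep '[{"translation":[0,0,-8],"angular":[0,0,0],"jaw":0.85},{"translation":[0,0,-25],"angular":[0,0,0],"jaw":0.85},{"translation":[0,0,-50],"angular":[0,0,0],"jaw":0.85},{"translation":[0,0,-80],"angular":[0,0,0],"jaw":0.85},{"translation":[0,0,-110],"angular":[0,0,0],"jaw":0.85},{"translation":[0,0,-135],"angular":[0,0,0],"jaw":0.85},{"translation":[0,0,-148],"angular":[0,0,0],"jaw":0.85},{"translation":[0,0,-150],"angular":[0,0,0],"jaw":0.85}]'
python3 - <<'E'
from h import *
i=ctrl.camera_info("wrist");im=ctrl.get_image("wrist");cv2.imwrite("pics/w4.png",im[...,::-1])
for l in("block_center",):
    for d in ctrl.look_for("wrist",l)[:1]:
        r=d["rect"];print(r,d["score"],p2w("wrist",[((r[0]+r[2])/2,(r[1]+r[3])/2)],30,i))
im=ctrl.get_image("scene");cv2.imwrite("pics/s4.png",cv2.resize(im[80:270,80:400,::-1],None,fx=2.4,fy=2.4,interpolation=2))
print(ctrl.look_for("scene","collar_center")[:1])
E
```

```text
t: 11.85
ee_pos: [470.3, -4.6, 9.5]
orientation: [-3.14, -0.083, -0.0]
ft_force: [0.8, -0.4, -0.1]
width: 74.8
grasp_force: 0.0
t: 12.85
ee_pos: [470.7, -4.6, 160.6]
orientation: [3.14, 0.083, 0.003]
ft_force: [-0.3, -0.6, -0.4]
width: 74.6
grasp_force: 0.0
[233.0, 155.4, 273.8, 207.7] 0.64 [[470.07050823  -6.54561355  30.        ]]
[{'rect': [360.4, 151.2, 381.7, 178.3], 'score': 0.81}]
```

View pics/w4.png

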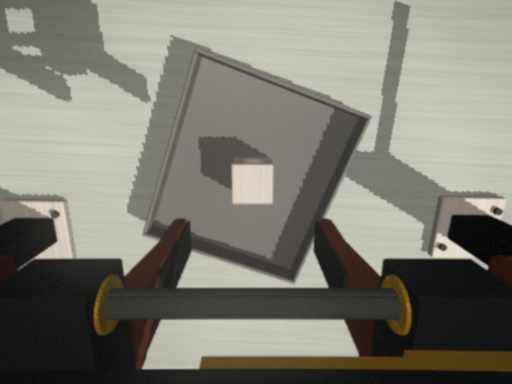

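View pics/s4.png

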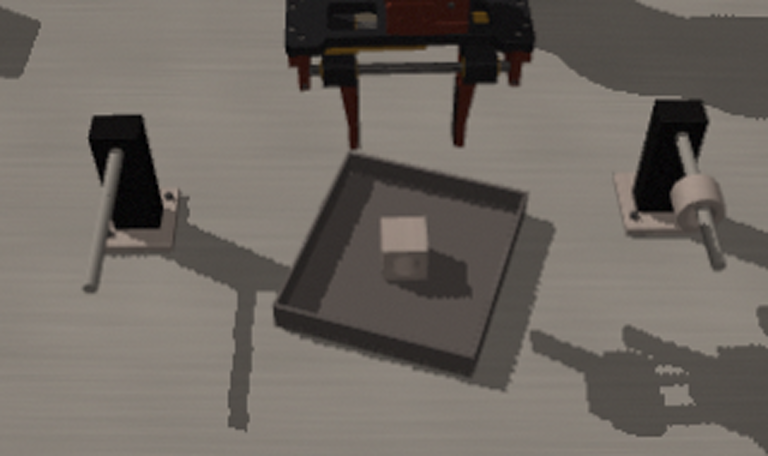

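The block sits flat near the tray's centre, at (252,183) in the wrist view. The gripper is clear and the collar still hangs in its place. I'm handing the job in.

```bash
python3 -c "from workcell import ctrl; print(ctrl.close_job())"
```

```text
the job is handed in; nothing more can be done
None
```

The square block is off its shaft and resting flat, released, near the centre of the tray floor; the collar still hangs where it was, and the job was handed in after about 13 s of robot time (no verdict was returned).

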